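# Catch the nozzle cartridge as the ejector pops it

### The job

On the ejector fixture on the test bench, press the black paddle fully down with one finger so that the steel nozzle cartridge pops up out of its socket, and stop it with the other finger on the sloping slide, clear of the socket, before it can slide off the foot into the catch tray. Do not grip or lift the cartridge, and leave the things around the fixture alone. Finish while holding: one finger still keeping the paddle down, the other still holding the cartridge back on the slide.

Things in the scene. Friction and masses are not known exactly. Their poses are not given: they have to be found in the camera images.
- slide: Straight, smooth aluminium slide of the fixture, fixed, tilted 24 degrees. Origin: middle of its floor at the upper end, 75 mm above the bench, at the socket's edge (sill). x points downhill along the floor, y level across, towards the paddle, z out of the floor. Flat floor: x = 0 to 120 mm, y = -22 to 22 mm; side walls 4 mm thick, 8 mm high above the floor.
- socket (a point): Middle of the socket's mouth, at floor level, 18 mm uphill of the sill; axes as the slide. Socket 36 mm long, 44 mm wide, 6 mm deep, back wall 12 mm high. Its bottom is a plate that rises as far as the paddle is pressed; after about 6 mm the cartridge clears the sill and slides downhill by itself within a few tenths of a second.
- slide_foot (a point): Middle of the floor's lower edge, 120 mm downhill of the sill; axes as the slide. Beyond it lies a small black catch tray, where the cartridge must not go.
- cartridge_center (a point): Centre of the nozzle cartridge's steel block: 34 mm along the slide, 40 mm across, 22 mm high (this point is 11 mm above its underside); a brass stub 20 mm wide stands 22 mm high on it. Loose, 0.17 to 0.34 kg. Starts in the socket. Axes as the slide's.
- cartridge: The same cartridge; origin at the centre of its underside.
- paddle_pad: Black spring paddle, origin at the centre of its top face. Level, 70 mm long (x, downhill) by 26 mm wide (y). Beside the slide, centre 45 mm across from the slide's middle line, abreast of the floor point 82 mm down the slide. 61 mm above the bench when up (19 mm above the slide's floor abreast of it), 8 mm lower when fully down. z up. Moves as pressed.
- paddle (a joint): Travel of the spring paddle in m: 0 up, 0.008 fully down. It needs about 2 N to start and up to 9 N while it lifts the cartridge, and springs back when let go.
- injector_mid (a point): Half-way up a dark steel injector body standing upright near the slide: 32 mm wide at the foot, 90 mm high. Bystander: leave alone.
- jar_mid (a point): Half-way up a closed amber jar with a white lid, 48 mm wide, 75 mm high, near the slide. Bystander: leave alone.
- spanner: A steel spanner 150 mm long lying on the bench at the paddle side of the fixture, origin at the middle underside. Bystander: leave alone.
There are look-alikes about, which are no part of the job. Of the things shaped like the cartridge, the bare steel one is meant.

How it is judged:
By the outcome, as a careful person would: the job done as asked, in the order asked, and still so for the second after the job is handed in, while the arm keeps its last pose, push and grip.
It also fails if it takes over 32 s, if anything falls off the work surface, if the arm or the gripper's body presses on something with over 40 N, if the wrist force passes 120 N, or if a joint passes its speed limit or range.

### The arm

A 7-joint arm with a two-finger parallel gripper is mounted at the origin on the work surface. World frame = base frame: x ahead of the robot, y to its left, z up, the work surface at z = 0. Lengths are in m, angles in rad, forces in N, time in s.
With the tool pointing down it reaches from about 0.4 to 0.9 m from the base axis. Payload 5.5 kg.
Tool frame: the origin (TCP) lies on the centre line of the jaws, within the pads' length; the fingertips stand 19 mm ahead of it and the grasp point (between the pads) is the TCP; x points along the fingers, y is the direction in which the jaws open and shut, and the axes are right-handed (so a half turn about x gives the same grasp; the last joint's range is limited). The gripper opens to 92 mm and grips with 3 to 60 N. Pads are 19 mm wide; open, the fingers measure 130 mm over their backs; the gripper's body (75 mm by 190 mm) begins 47 mm behind the grasp point.
Start: joints at [1.448, 0.501, -0.427, 1.55, 0.221, 1.138, -0.21], TCP at [0.245, -0.602, 0.246] pointing down, gripper open.
Joint ranges: [-2.88, 2.88], [-0.31, 2.03], [-1.54, 1.56], [0.2, 2.42], [-1.41, 4.55], [0.19, 2.02], [-2.57, 2.57]. Speed limits (rad/s): [2.57, 2.57, 3.14, 3.14, 3.14, 3.14, 3.14].

### API

Orientations are given as a unit quaternion [x, y, z, w].
In Python, from cell import * gives the robot as it stands. The module is installed in compiled form; this text tells all that it offers.
- The arm moves only by the shell command python3 -m handwheel 'ROWS' [FORCE]. ROWS is JSON, a list of rows, each an object of numbers: "grip": the finger opening in m, from 0 to 0.0918; "tx", "ty", "tz": the shift along the world's x, y, z in m; "turn": the turn about the world's z in degrees. In form: [{"grip": .., "tx": .., "ty": .., "tz": .., "turn": ..}, ...]. A call has 1 to 12 rows; each row is the pose to reach, as a shift and turn from the pose commanded when the call began; what a row does not reach only later rows make up. A row lasts 1/8 s, in which the tool goes at most 62.5 mm and 10.7 degrees, less where a joint would pass 70% of its speed; a pose out of reach is approached as far as the arm can. A call with a gripper value outside its range is refused whole. The fingers move at their own pace and stop on an object; FORCE is the grip in N (left out, the last holds). Time passes only in rows, so rows that repeat a pose let the fingers close. It gives the time, the measured TCP pose, the force and the opening at its end, in the units of the state.
- state(): the state, without advancing time (a new reading comes with each control period).
- snapshot(name): name is "side" or "top" or "wrist"; returns (picture, depth): 480x640x3 uint8, red, green, blue; 480x640 float32, m along the optical axis (not along the pixel's ray), 0 where there is no reading.
- get_calibration(name): a dict with "intrinsics" (3x3 intrinsics, pixels), "xyz" and "attitude" of the camera in the world. Camera axes: x right, y down, z forward; pixel columns grow to the right and rows downward; lengths in m; the calibration is good to about 2 mm. A picture is of the moment at which its call begins: read the wrist's pose just before it. get_calibration takes no time and is no camera call; for the wrist camera it gives the pose at the moment of the call.
- finish_job(): hands the job in, once; it reports no verdict.
Trained networks look in the newest picture that a camera, given by its name, has taken for a name from the list of things; names that differ only in an ending like _2 or _b are one class to them, and where a whole thing is asked for, a point or a joint stands for the part that bears it (a point fixed in the world has none). Each returns a list of dicts, best first, with "confidence" (0 to 1); they miss things now and then, are a little off and sometimes report something else, mostly with a low value. They report only what shows in the picture. A call takes as long as a camera call. They do not tell look-alikes from the thing itself.
- search_frame(camera, thing): "location" ([x, y, z] in m, in world coordinates, good to about 4 mm: the middle of the surface that is visible of it).
The state is a dict: "clock": time; "q": joint angles; "dq": joint speeds; "joint_torque": joint torques, N m; "tcp_pos": TCP position; "tool_rot": TCP orientation; "wrist_force": force on the tool from outside, world axes, zero at the start; "ft_torque": the same for the moment, N m; "gripper_width": opening from 0.0 (shut) to 1.0 (fully open).
Only numpy, scipy, OpenCV 4.12 (cv2) and the standard library are available. Lean on these libraries where they do the work, as an engineer would, in place of code of your own. Each camera call takes 0.05 s, during which the arm holds its last target. There are 200 camera calls.

## Working session

There is one attempt and no reset: what is moved stays moved. The work goes in short steps, Python scripts to look and compute and a shell command to move; the robot and the scene stay as the last step left them, time stands still between calls to the robot, and variables do not carry over. Pictures are saved under pics/ and viewed, about 8 in all and at most 12, crops included, and the job is handed in when it is done.

```bash
mkdir -p pics
cat > h.py <<'E'
from cell import *
import numpy as np, cv2
from scipy.spatial.transform import Rotation as R
def cal(n):
    c=get_calibration(n); K=np.array(c["intrinsics"]); a=np.array(c["attitude"]); 
    M=R.from_quat(a).as_matrix() if a.size==4 else a.reshape(3,3)
    return K,M,np.array(c["xyz"])
def cloud(n,d):
    K,M,t=cal(n); v,u=np.indices(d.shape)
    p=np.stack([(u-K[0,2])*d/K[0,0],(v-K[1,2])*d/K[1,1],d],-1)
    return p@M.T+t
def save(n,p): cv2.imwrite(n,p[:,:,::-1])
E
python3 - <<'E'
from h import *
s=state(); print(s)
for n in ["side","top"]:
    p,d=snapshot(n); save(f"pics/{n}1.png",p); np.savez(f"{n}1.npz",p=p,P=cloud(n,d),d=d)
    print(n,cal(n))
    for t in ["slide","cartridge","paddle_pad","injector_mid","jar_mid","spanner"]:
        try: print(t,[(np.round(r["location"],3).tolist(),round(r["confidence"],2)) for r in search_frame(n,t)])
        except Exception as e: print(t,e)
E
```

```text
{'clock': 0.0, 'q': array([ 1.44819544,  0.50185433, -0.42678988,  1.55147368,  0.22080846,
        1.13828488, -0.21027374]), 'dq': array([-1.07650904e-03,  1.07320509e-03, -6.38143757e-04,  8.19496138e-05,
        7.57015067e-04, -1.13183052e-03, -8.30530327e-04]), 'joint_torque': array([-1.79147137e-04, -5.66602921e+01, -5.81619143e+00, -2.79114872e+01,
       -6.86481781e-02,  3.08304559e-02,  1.83595234e-04]), 'tcp_pos': array([ 0.24429878, -0.60161656,  0.24466428]), 'tool_rot': array([-0.69387328, -0.13627168,  0.69409728, -0.13490313]), 'wrist_force': array([-0.0413547 , -0.18048341, -0.47109031]), 'ft_torque': array([-0.00920818,  0.01428714, -0.04641044]), 'gripper_width': 0.9989139127551605}
side (array([[468.39243215,   0.        , 316.93512306],
       [  0.        , 468.39243215, 241.79895487],
       [  0.        ,   0.        ,   1.        ]]), array([[-0.90059033, -0.26563842,  0.34405419],
       [-0.43449195,  0.52756863, -0.72999184],
       [ 0.01240168, -0.80691237, -0.59054096]]), array([0.33275833, 0.55385   , 0.49425845]))
slide [([0.531, -0.117, 0.068], 0.81
[... 365 characters left out ...]
)]
top (array([[555.02915558,   0.        , 313.41813991],
       [  0.        , 555.02915558, 237.69776385],
       [  0.        ,   0.        ,   1.        ]]), array([[ 0.02661257, -0.9803174 ,  0.19562611],
       [-0.99958494, -0.02393661,  0.01603087],
       [-0.01103272, -0.19597153, -0.98054752]]), array([0.38377635, 0.04400695, 0.94723252]))
slide [([0.551, -0.122, 0.058], 0.68)]
cartridge [([0.503, -0.128, 0.096], 0.63), ([0.386, -0.008, 0.031], 0.58), ([0.379, -0.109, 0.036], 0.56), ([0.515, -0.242, 0.076], 0.48)]
paddle_pad [([0.577, -0.07, 0.061], 0.55)]
injector_mid [([0.645, -0.224, 0.038], 0.77)]
jar_mid [([0.513, -0.242, 0.074], 0.62)]
spanner [([0.52, 0.044, 0.003], 0.58)]
```

View pics/top1.png

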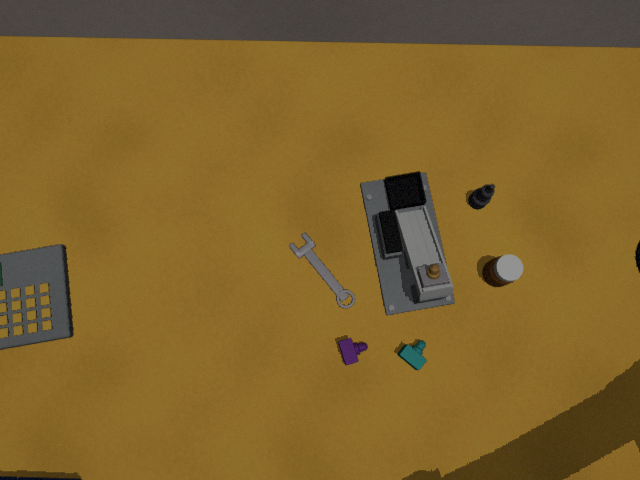

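View pics/side1.png

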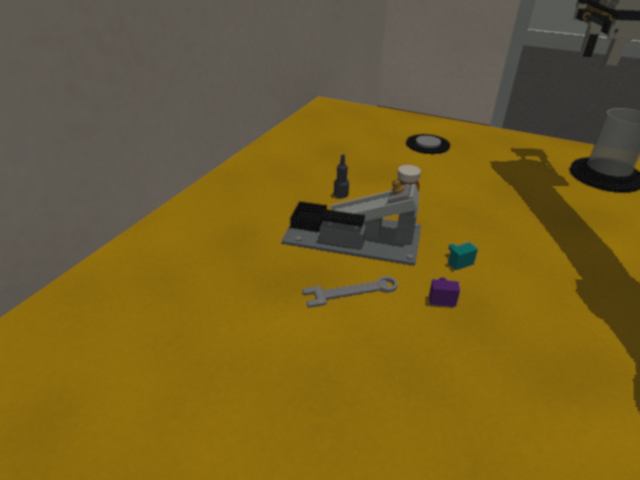

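The top view shows the fixture with the bare steel cartridge in its socket at about (433,272). The slide runs to the tray at (405,190), and the paddle is at (390,232). The jar is at (507,268), the injector at (480,197), the spanner at (325,270), and the purple and teal look-alikes sit below. The side view agrees. Next I'll fit the fixture frame from depth.

```bash
cat > fit.py <<'E'
from h import *
from scipy.optimize import least_squares
# fit yaw/origin: vertical height of floor & paddle as function of world xy
def pred(th,P,yaw,ox,oy):pass
for n in ["top","side"]:
    z=np.load(f"{n}1.npz"); P=z["P"]; d=z["d"]
    m=(d>0)&(P[...,0]>.40)&(P[...,0]<.72)&(P[...,1]>-.2)&(P[...,1]<0)
    Q=P[m]
    bench=P[(d>0)&(P[...,0]>.40)&(P[...,0]<.48)&(P[...,1]>0.02)&(P[...,1]<.15)]; print(n,"bench z",np.median(bench[:,2]),len(Q))
    # paddle top: level at ~.061
    k=(abs(Q[:,2]-.061)<.004)&(np.hypot(Q[:,0]-.575,Q[:,1]+.065)<.045)
    def cost(v):
        yaw,ox,oy,dz=v; c,s=np.cos(yaw),np.sin(yaw)
        X=(Q[:,0]-ox)*c+(Q[:,1]-oy)*s; Y=-(Q[:,0]-ox)*s+(Q[:,1]-oy)*c
        # robust, template heights
        H=np.full(len(Q),np.nan); t=np.tan(np.radians(24)); c24=np.cos(np.radians(24))
        fl=(X>8)&(X<120*c24*1e-3/1e-3*1e-3)&(abs(Y)<.022); fl=(X>.012)&(X<.1096)&(abs(Y)<.022)
        H[fl]=.075-X[fl]*t
        wl=(X>0)&(X<.1096)&(abs(Y)>.022)&(abs(Y)<.026); H[wl]=.075-X[wl]*t+.008/c24
        pd=(abs(X-.0749)<.035)&(abs(Y-.045)<.013); H[pd]=.061
        e=np.where(np.isnan(H),.006,np.minimum(abs(Q[:,2]-dz-H),.012))
        return e.sum()
    from scipy.optimize import differential_evolution
    r=differential_evolution(cost,[(-.1,.5),(.49,.54),(-.15,-.1),(-.003,.003)],seed=1,popsize=20,maxiter=150)
    yaw,ox,oy,dz=r.x; c,s=np.cos(yaw),np.sin(yaw); print(n,"yaw deg",np.degrees(yaw),"origin",ox,oy,dz,"cost/pt",r.fun/len(Q))
    for nm,a,b in [("paddle",.0749,.045),("foot",.1096,0),("cart",-.0164,0)]: print(nm,ox+a*c-b*s,oy+a*s+b*c)
E
python3 fit.py; python3 -c "
from h import *
print(R.from_quat(state()['tool_rot']).as_matrix().round(3))"
```

```text
top bench z 0.001138801903553588 21018
top yaw deg 10.985272617716584 origin 0.5093516286445643 -0.12594994802884177 0.0016102800485243416 cost/pt 0.005537750776399399
paddle 0.5743041256206813 -0.06750182456394763
foot 0.6169433398153004 -0.10506493695982608
cart 0.4932521390168264 -0.1290750774223806
side bench z 0.001994467693538393 13017
side yaw deg 15.559319218917159 origin 0.5215010435149414 -0.14237284758368873 0.0018716784564582532 cost/pt 0.005812914611487852
paddle 0.5815855874958533 -0.07893108236072338
foot 0.6270845608909148 -0.11297419355807857
cart 0.5057020500389746 -0.14677191625175448
[[ 0.     0.376 -0.926]
 [-0.    -0.926 -0.376]
 [-1.     0.    -0.   ]]
```

```bash
python3 -m handwheel '[{"tx":0.03,"ty":0.05,"turn":-3,"grip":0.028},{"tx":0.06,"ty":0.10,"turn":-6,"grip":0.028},{"tx":0.09,"ty":0.15,"turn":-9,"grip":0.028},{"tx":0.12,"ty":0.20,"turn":-11,"grip":0.028},{"tx":0.15,"ty":0.25,"turn":-11,"grip":0.028},{"tx":0.18,"ty":0.30,"turn":-11,"grip":0.028},{"tx":0.21,"ty":0.35,"turn":-11,"grip":0.028},{"tx":0.24,"ty":0.40,"turn":-11,"grip":0.028},{"tx":0.28,"ty":0.45,"turn":-11,"grip":0.028},{"tx":0.32,"ty":0.495,"turn":-11,"grip":0.028},{"tx":0.339,"ty":0.513,"turn":-11,"grip":0.028},{"tx":0.339,"ty":0.513,"turn":-11,"grip":0.028}]'
python3 -m handwheel '[{"tx":0,"ty":0,"tz":-0.03},{"tz":-0.06},{"tz":-0.08},{"tz":-0.08}]'
python3 - <<'E'
from h import *
s=state(); print(s["clock"],s["tcp_pos"],s["gripper_width"],R.from_quat(s["tool_rot"]).as_matrix().round(3).tolist(),s["wrist_force"])
for n in ["wrist","side"]:
    p,d=snapshot(n); save(f"pics/{n}2.png",p); np.savez(f"{n}2.npz",P=cloud(n,d),d=d)
E
```

```text
0.7 [ 0.24461878 -0.60222881  0.24576547] 1.0029048921412882 [[0.0, 0.376, -0.926], [-0.0, -0.926, -0.376], [-1.0, 0.0, -0.0]] [0.47696282 0.46308476 1.00222442]validation failed for argument at $[0]...
validation failed for argument at $[0]...
```

View pics/wrist2.png

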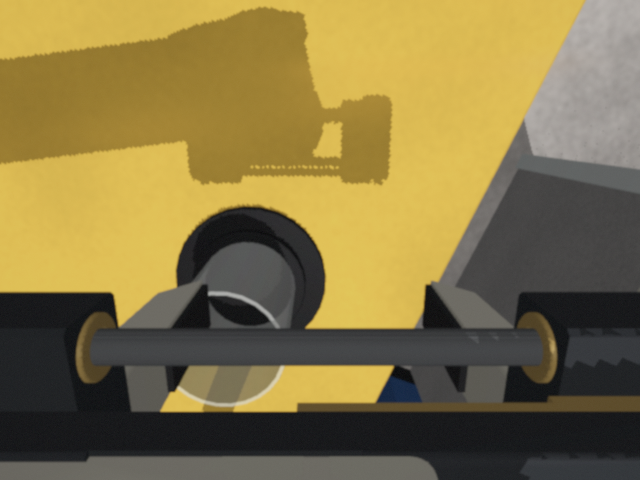

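View pics/side2.png

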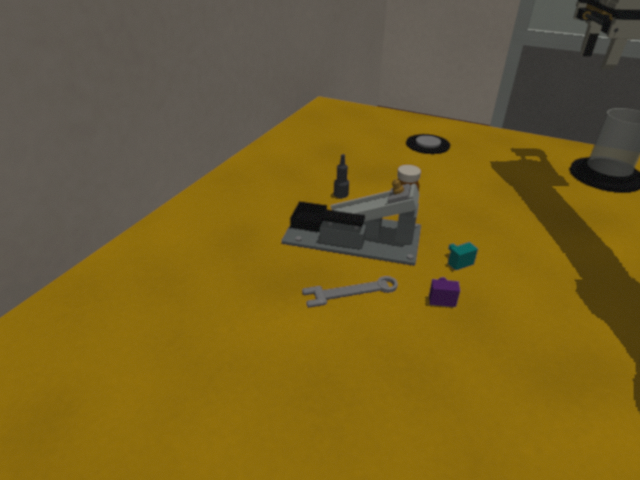

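The rows were refused because every key must be present, so nothing has moved. The wrist view shows a glass beaker on a stand near the start, at about (250,290), so I'll raise the arm first and resend the full rows.

```bash
python3 -m handwheel '[{"tx":0,"ty":0,"tz":0.04,"turn":0,"grip":0.0918},{"tx":0,"ty":0,"tz":0.08,"turn":0,"grip":0.0918},{"tx":0.03,"ty":0.05,"tz":0.08,"turn":-3,"grip":0.0918},{"tx":0.06,"ty":0.10,"tz":0.08,"turn":-6,"grip":0.07},{"tx":0.09,"ty":0.15,"tz":0.08,"turn":-9,"grip":0.05},{"tx":0.13,"ty":0.20,"tz":0.08,"turn":-11,"grip":0.028},{"tx":0.17,"ty":0.25,"tz":0.08,"turn":-11,"grip":0.028},{"tx":0.21,"ty":0.31,"tz":0.06,"turn":-11,"grip":0.028},{"tx":0.25,"ty":0.37,"tz":0.04,"turn":-11,"grip":0.028},{"tx":0.29,"ty":0.43,"tz":0.02,"turn":-11,"grip":0.028},{"tx":0.32,"ty":0.48,"tz":0,"turn":-11,"grip":0.028},{"tx":0.339,"ty":0.513,"tz":0,"turn":-11,"grip":0.028}]'
python3 -c "
from h import *
s=state(); print(s['clock'],s['tcp_pos'],s['gripper_width'],R.from_quat(s['tool_rot']).as_matrix().round(3).tolist(),s['wrist_force'])"
```

```text
clock: 2.3
tcp_pos: [0.5771, -0.0997, 0.247]
tool_rot: [-0.704, -0.068, 0.704, -0.068]
wrist_force: [0.7, -0.3, -0.4]
gripper_width: 0.306
2.3 [ 0.57707035 -0.09966278  0.24695969] 0.306382319278794 [[-0.001, 0.192, -0.981], [-0.0, -0.981, -0.192], [-1.0, 0.0, 0.001]] [ 0.70969874 -0.33070854 -0.35855778]
```

```bash
python3 -m handwheel '[{"tx":0,"ty":0,"tz":0,"turn":0,"grip":0.028},{"tx":0,"ty":0,"tz":-0.04,"turn":0,"grip":0.028},{"tx":0,"ty":0,"tz":-0.08,"turn":0,"grip":0.028},{"tx":0,"ty":0,"tz":-0.11,"turn":0,"grip":0.028},{"tx":0,"ty":0,"tz":-0.11,"turn":0,"grip":0.028},{"tx":0,"ty":0,"tz":-0.11,"turn":0,"grip":0.028}]'
python3 - <<'E'
from h import *
s=state(); print(s["clock"],s["tcp_pos"],s["gripper_width"])
for n in ["wrist","top"]:
    p,d=snapshot(n); save(f"pics/{n}3.png",p); np.savez(f"{n}3.npz",P=cloud(n,d),d=d)
    print(n,cal(n)[2],cal(n)[1].round(3).tolist())
E
```

```text
clock: 3.05
tcp_pos: [0.5775, -0.1013, 0.1391]
tool_rot: [0.704, 0.068, -0.703, 0.068]
wrist_force: [0.1, 0.0, 0.1]
gripper_width: 0.303
3.05 [ 0.57746618 -0.10125703  0.13912047] 0.3032517862949739
wrist [ 0.64967257 -0.0863249   0.27907182] [[0.192, -0.945, -0.265], [-0.981, -0.185, -0.054], [0.002, 0.27, -0.963]]
top [0.38377635 0.04400695 0.94723252] [[0.027, -0.98, 0.196], [-1.0, -0.024, 0.016], [-0.011, -0.196, -0.981]]
```

View pics/wrist3.png

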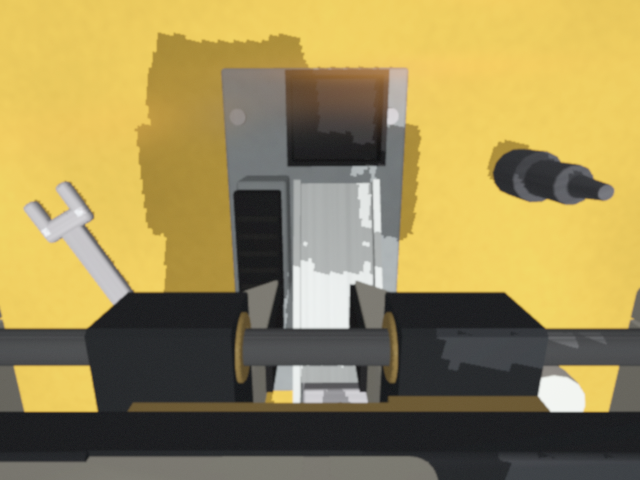

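The wrist view shows the slide straight up the picture, about columns 295–378, with its foot near row 170. The paddle is at columns 235–282 with its lower edge at row 190, and the tray is above. The yaw is right. The TCP is short of the target in y, so I'll refine with this closer depth.

Run:
```python
from h import *
z=np.load("wrist3.npz"); P=z["P"]; 
yaw=np.radians(11); c,s=np.cos(yaw),np.sin(yaw); o=np.array([.5094,-.1259])
def F(p): q=p[...,:2]-o; return np.stack([q[...,0]*c+q[...,1]*s,-q[...,0]*s+q[...,1]*c,p[...,2]],-1)
f=F(P)*1000
for v in (215,240,265):
    print(v,[(u,*f[v,u].round().astype(int).tolist()) for u in range(225,410,5)])
for u in (260,335): print(u,[(v,*f[v,u].round().astype(int).tolist()) for v in range(150,285,6)])
# yaw check: paddle/slide edges by template fit
Q=P[100:285,200:420].reshape(-1,3)
print("tcp",F(state()["tcp_pos"])*1000)
```

```text
215 [(225, 85, 76, 1), (230, 87, 71, 7), (235, 99, 56, 62), (240, 98, 54, 61), (245, 99, 51, 62), (250, 99, 48, 62), (255, 98, 45, 61), (260, 98, 43, 61), (265, 99, 40, 62), (270, 99, 37, 62), (275, 98, 34, 61), (280, 98, 32, 61), (285, 94, 30, 41), (290, 87, 29, 9), (295, 95, 24, 44), (300, 93, 21, 35), (305, 93, 18, 35), (310, 92, 15, 33), (315, 93, 12, 34), (320, 93, 9, 35), (325, 93, 6, 35), (330, 93, 3, 34), (335, 93, 0, 36), (340, 93, -3, 36), (345, 93, -6, 35), (350, 93, -9, 36), (355, 93, -13, 36), (360, 93, -16, 36), (365, 93, -19, 35), (370, 93, -22, 37), (375, 95, -24, 44), (380, 87, -33, 8), (385, 87, -36, 8), (390, 87, -39, 9), (395, 87, -43, 7), (400, 85, -48, -1), (405, 85, -52, 0)]
240 [(225, 67, 77, 1), (230, 67, 73, 0), (235, 84, 57, 60), (240, 84, 54, 62), (245, 84, 52, 60), (250, 84, 49, 62), (255, 84, 46, 61), (260, 84, 43, 62), (265, 84, 40, 62), (270, 84, 37, 61), (275, 84, 35, 61), (280, 84, 32, 63), (285, 78, 31, 40), (290, 70, 29, 12), (295, 81, 24, 49), (300, 79, 21, 42), (305, 79, 18, 42), (310, 79, 15, 41), (315, 79, 12, 42), (320, 79, 9, 42), (325, 79, 6
[... 1249 characters left out ...]
16, 98, 42, 63), (222, 94, 43, 61), (228, 91, 43, 61), (234, 88, 43, 62), (240, 84, 43, 62), (246, 81, 43, 62), (252, 77, 43, 63), (258, 73, 44, 61), (264, 70, 44, 62), (270, 66, 44, 61), (276, 63, 44, 63), (282, 59, 44, 61)]
335 [(150, 131, -1, 11), (156, 127, -1, 10), (162, 125, 0, 32), (168, 119, -1, 9), (174, 115, -1, 9), (180, 111, -1, 8), (186, 110, 0, 28), (192, 106, 0, 30), (198, 103, 0, 30), (204, 99, 0, 32), (210, 96, 0, 33), (216, 93, 0, 36), (222, 89, 0, 36), (228, 86, 0, 39), (234, 82, 0, 40), (240, 79, 0, 42), (246, 75, 0, 44), (252, 71, 0, 44), (258, 68, 0, 45), (264, 65, 0, 47), (270, 62, 0, 49), (276, 59, 0, 51), (282, 55, 0, 52)]
tcp [ 71.98480983  11.21043072 139.70645241]
```

The fit is confirmed: paddle top at 61–62 mm, paddle edge at X=111, and the slide centred on Y=0. The TCP is at X=72, Y=11 and should be at about 80, 22.5. I'll shift it and drop to just above the paddle.

```bash
python3 -m handwheel '[{"tx":0.006,"ty":0.0125,"tz":0,"turn":0,"grip":0.028},{"tx":0.006,"ty":0.0125,"tz":0,"turn":0,"grip":0.028},{"tx":0.006,"ty":0.0125,"tz":-0.025,"turn":0,"grip":0.028},{"tx":0.006,"ty":0.0125,"tz":-0.045,"turn":0,"grip":0.028},{"tx":0.006,"ty":0.0125,"tz":-0.052,"turn":0,"grip":0.028},{"tx":0.006,"ty":0.0125,"tz":-0.052,"turn":0,"grip":0.028},{"tx":0.006,"ty":0.0125,"tz":-0.052,"turn":0,"grip":0.028}]'
python3 - <<'E'
from h import *
s=state(); p=s["tcp_pos"];yaw=np.radians(11); c,sn=np.cos(yaw),np.sin(yaw);q=p[:2]-[.5094,-.1259]
print(q[0]*c+q[1]*sn,-q[0]*sn+q[1]*c,p[2],s["wrist_force"])
p,d=snapshot("side"); save("pics/side4.png",cv2.resize(p[150:280,260:460],None,fx=4,fy=4))
E
```

```text
clock: 4.03
tcp_pos: [0.5833, -0.0882, 0.0865]
tool_rot: [0.704, 0.068, -0.703, 0.069]
wrist_force: [0.5, -0.6, -0.2]
gripper_width: 0.304
0.0797039542572786 0.0228704614522134 0.0864678602503618 [ 0.52186918 -0.59864254 -0.23204592]
```

View pics/side4.png

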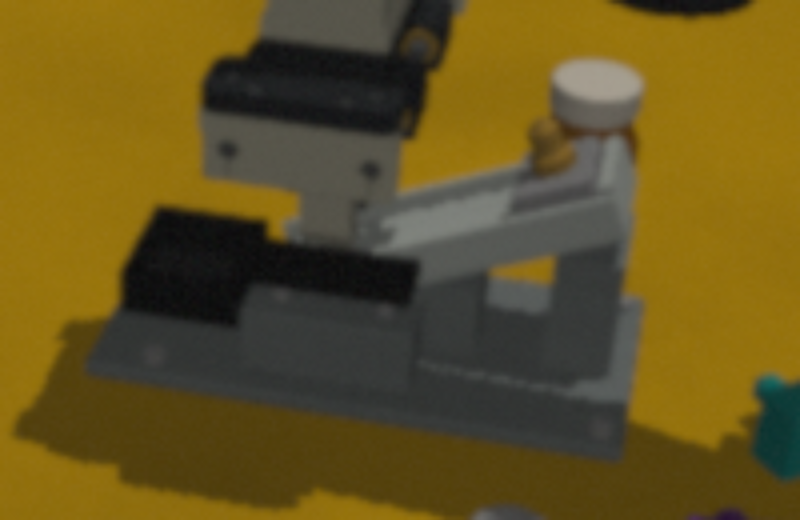

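The near finger stands above the paddle, the other is over the slide, and the cartridge is still in its socket. Now I'll press.

```bash
python3 -m handwheel '[{"tx":0,"ty":0,"tz":-0.004,"turn":0,"grip":0.028},{"tx":0,"ty":0,"tz":-0.007,"turn":0,"grip":0.028},{"tx":0,"ty":0,"tz":-0.010,"turn":0,"grip":0.028},{"tx":0,"ty":0,"tz":-0.013,"turn":0,"grip":0.028},{"tx":0,"ty":0,"tz":-0.015,"turn":0,"grip":0.028},{"tx":0,"ty":0,"tz":-0.016,"turn":0,"grip":0.028},{"tx":0,"ty":0,"tz":-0.016,"turn":0,"grip":0.028},{"tx":0,"ty":0,"tz":-0.016,"turn":0,"grip":0.028}]'
python3 - <<'E'
from h import *
p,d=snapshot("side"); save("pics/side5.png",cv2.resize(p[150:280,260:460],None,fx=4,fy=4))
E
```

```text
clock: 5.08
tcp_pos: [0.5832, -0.0884, 0.072]
tool_rot: [0.704, 0.068, -0.703, 0.069]
wrist_force: [-5.7, -0.5, 19.1]
gripper_width: 0.308
```

View pics/side5.png

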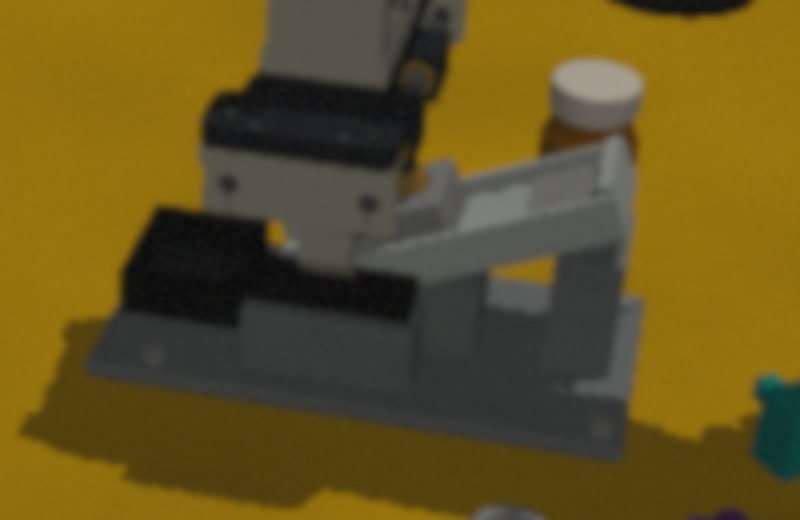

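The paddle is down (tip at 53 mm, 19 N) and the cartridge rests on the slide against the far finger, well below the socket. I'll let it settle, then check that it holds and that the bystanders are untouched.

```bash
python3 -m handwheel '[{"tx":0,"ty":0,"tz":0,"turn":0,"grip":0.028},{"tx":0,"ty":0,"tz":0,"turn":0,"grip":0.028},{"tx":0,"ty":0,"tz":0,"turn":0,"grip":0.028},{"tx":0,"ty":0,"tz":0,"turn":0,"grip":0.028},{"tx":0,"ty":0,"tz":0,"turn":0,"grip":0.028},{"tx":0,"ty":0,"tz":0,"turn":0,"grip":0.028}]'
python3 - <<'E'
from h import *
p,d=snapshot("side"); save("pics/side6.png",cv2.resize(p[150:280,260:460],None,fx=4,fy=4))
for t in ["cartridge","injector_mid","jar_mid","spanner"]:
    print(t,[(np.round(r["location"],3).tolist(),round(r["confidence"],2)) for r in search_frame("side",t)])
P=cloud("side",d);yaw=np.radians(11); c,s=np.cos(yaw),np.sin(yaw)
q=P[...,:2]-[.5094,-.1259];X=q[...,0]*c+q[...,1]*s;Y=-q[...,0]*s+q[...,1]*c;Z=P[...,2]
a=np.radians(24); S=X*np.cos(a)-(Z-.0765)*np.sin(a); N=X*np.sin(a)+(Z-.0765)*np.cos(a)
m=(d>0)&(abs(Y)<.019)&(abs(N-.022)<.004)&(S>-.04)&(S<.11)
print("block top S range mm",np.percentile(S[m]*1000,[2,50,98]),m.sum(), "Y",np.percentile(Y[m]*1000,[5,95]))
k=(abs(X-.055)<.010)&(abs(Y-.045)<.010)&(Z<.075)&(Z>.04)|((abs(X-.1)<.008)&(abs(Y-.045)<.01)&(Z<.075)&(Z>.04)); print("paddle z",np.median(Z[k]),k.sum(), state()["wrist_force"])
E
```

```text
clock: 5.88
tcp_pos: [0.5832, -0.0884, 0.072]
tool_rot: [0.704, 0.068, -0.703, 0.069]
wrist_force: [-5.8, -0.9, 18.8]
gripper_width: 0.305
cartridge [([0.374, -0.1, 0.025], 0.84), ([0.556, -0.103, 0.078], 0.77), ([0.383, 0.006, 0.027], 0.62)]
injector_mid []
jar_mid [([0.518, -0.242, 0.072], 0.65)]
spanner [([0.517, 0.042, 0.011], 0.87)]
block top S range mm [32.82152871 39.14678455 51.68302729] 110 Y [-15.83620073  18.53871282]
paddle z 0.055129246240498836 170 [-6.21129523 -0.46087095 17.8334667 ]
```

View pics/side6.png

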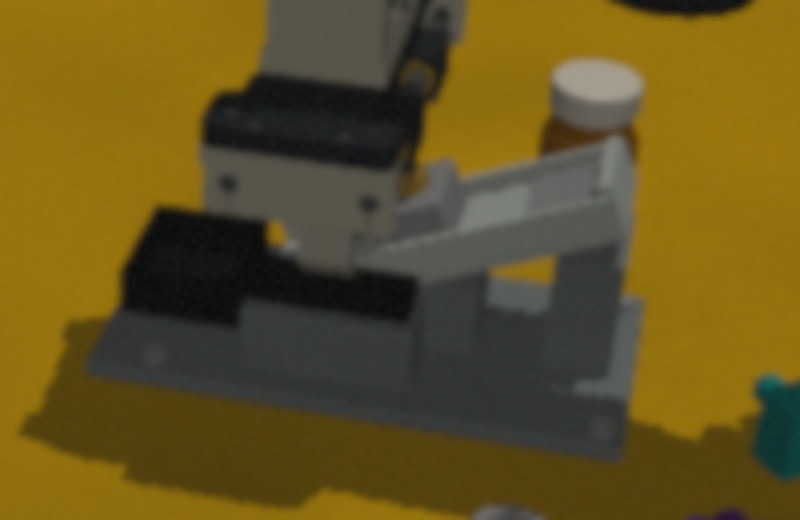

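```bash
python3 -c "
from cell import *
print(finish_job())"
```

```text
the job is handed in; nothing more can be done
None
```

I handed the job in with the arm still holding. One finger keeps the paddle down and the other holds the cartridge back on the slide. The cartridge was not gripped or lifted, and no verdict was reported.

**How:** I set the fingers 28 mm apart, one over the paddle and one over the slide in the cartridge's path. I then lowered both straight down until the paddle met its stop and the cartridge slid against the second finger. The robot clock stood at 5.9 s at the last reading before hand-in.

**Last checks (unchanged over the final 0.75 s):**
- **Paddle:** fingertip at 53 mm, and paddle top at about 53 mm after correcting the side camera's 2 mm height offset. The push is about 18 N, above the 9 N the spring needs, so it is fully down.
- **Cartridge:** its rear edge is about 33 mm below the sill, so it is clear of the socket and well short of the foot.
- **Bystanders:** the jar and spanner measured at their starting positions to within about 5 mm, close to the detector's accuracy.

**Not confirmed or odd:**
- The injector was hidden behind the gripper in the last picture, so I could not check it. The arm was not meant to go near it.
- The first side-camera fit of the fixture disagreed with the top camera by 4.6° in yaw and up to 2 cm in position. I used the top fit, and the close wrist view confirmed it.
- A steady sideways force of about -6 N in x remains. I take it to be friction at the paddle, but did not check.
- The first two move calls were refused for missing keys and moved nothing.

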